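# Clamp a padlock in the spring-plate fixture

## Task

Clamp the brass padlock in the spring-plate fixture so that it can be drilled out: lay it flat on the tilted plate clear of the jaw, shackle pointing away from the jaw, push it straight down until the plate lies level on its stop, then slide it under the overhanging jaw, square to it and in line with it, until its end is fully home against the end stop, and let go so that the spring holds it there. Do it by feel: never press or push on the fixture with more than about 20 N, and leave the mug, the tray and the screwdriver alone.

Things in the scene. Friction and masses are not known exactly. Their poses are not given: they have to be found in the camera images.
- padlock_mid (a point): Centre of a loose brass padlock's body, 44 mm wide (x), 66 long (y), 28 thick (z, up): underside 14 mm below. About 0.3 kg, lying flat. Steel shackle (8 mm rod, U 36 mm wide) sticks out 36 mm at the -y end. The plain +y end goes to the end stop. Grasp across the 44 mm, about 15 mm behind centre (to -y) to keep the fingers clear of the jaw, fingertips about 8 mm above the underside.
- vise: Grey fixture fixed to the bench, foot 120 x 160 mm; origin at the centre of its underside, z up. On it a bed carries plate, jaw and end stop together. The bed's height setting varies by up to 10 mm up or down and is NOT reported: find it by feel. The level plate's top is nominally 80 mm above the bench.
- plate (a joint): Tilt of the steel spring plate, rad: 0 = level on its stop, 0.34 = up, its rest. 74 mm from hinge to free edge. Hinge along the fixture's y at x = +45 mm; the free edge at -x lifts. Spans y = -70 to +44 mm. Pushed at the padlock's middle it takes about 3 N at first, 7 N at level; then it meets its stop and force climbs steeply.
- start_spot (a point): Fixture frame x -3, y -25 mm: where the padlock's centre is when set on the plate clear of the jaw, plate level (height nominal, 94 mm). Axes as the fixture's; the padlock's y goes along its y. At rest the tilted plate's free edge stands 25 mm higher than when level.
- home_spot (a point): Fixture frame x -3, y +13 mm: the padlock's centre when fully home (height nominal, 94 mm). The end stop is an upright face at fixture y = +46 mm. The jaw above (50 mm wide in x, 14 thick) begins at y = +22 mm; its underside is 30 mm above the level plate, 2 mm more than the padlock's thickness.
- mug: White mug 76 mm across, 85 mm high, origin at the centre of its underside. Leave it alone.
- tray: Open cardboard tray 110 x 160 x 35 mm, origin at the centre of its underside. Leave it alone.
- driver_grip (a point): Middle of the handle of a screwdriver 180 mm long lying on the bench. Leave it alone.
There are look-alikes about, which are no part of the job. Several things look just like the part that bears padlock_mid: the one meant starts nearest to the robot's base. There is more than one size of the vise; the job needs the smaller.

How it is judged (in metres and radians):
On the way:
1. the plate is pushed level by the padlock lying on it, before the padlock is home under the jaw (value of joint plate below 0.06 rad and contact force between padlock and vise above 1 N and y of padlock_mid in the frame of vise below 0 m), for 0.1 s.
At the end, for the whole second after the job is handed in: The plate is level within 0.06 rad and still; the padlock is flat on it under the jaw, its end within 3 mm of the end stop, within 10 mm of the jaw's line and within 0.12 rad (7 degrees) of square, held by the spring and released (value of joint plate below 0.06 rad and y of padlock_mid in the frame of vise between 0.01 and 0.017 m and x of padlock_mid in the frame of vise between -0.013 and 0.007 m and angle between the y axis of padlock_mid and the y axis of vise, either way round below 0.12 rad and angle between padlock_mid's own z axis and vertical below 0.12 rad and velocity of joint plate below 0.05 rad/s); the robot touches nothing.
It fails at once if the fixture is pressed or pushed with more than 30 N (contact force between vise and anything else above 30 N).
It fails at once if the mug is moved more than 15 mm (distance of mug from where it was at the start of the episode above 0.015 m).
It fails at once if the tray is moved more than 15 mm (distance of tray from where it was at the start of the episode above 0.015 m).
It fails at once if the screwdriver is moved more than 15 mm (distance of driver_grip from where it was at the start of the episode above 0.015 m).
It also fails if it takes over 51 s, if anything falls off the work surface, if the arm or the gripper's body presses on something with over 40 N, if the wrist force passes 120 N, or if a joint passes its speed limit or range.

## Robot

A 6-joint arm with a two-finger parallel gripper is mounted at the origin on the work surface. World frame = base frame: x ahead of the robot, y to its left, z up, the work surface at z = 0. Lengths are in mm, angles in rad, forces in N, time in s.
With the tool pointing down it reaches from about 250 to 800 mm from the base axis. Payload 8.5 kg.
Tool frame: the origin (TCP) lies at the very end of the fingers, on their centre line; the grasp point (between the pads) lies 19 mm behind it; z points along the fingers, y is the direction in which the jaws open and shut (so a half turn about z gives the same grasp; the last joint's range is limited). The gripper opens to 85 mm and grips with 20 to 120 N. Pads are 22 mm wide; open, the fingers measure 114 mm over their backs; the gripper's body (76 mm by 85 mm) begins 54 mm behind the grasp point. The pads swing forward as they close: fully open they stand 13 mm farther back than shut.
Start: joints at [1.284, 0.238, -0.013, 1.319, 0, 1.571], TCP at [148.5, 503.514, 231.276] pointing down, gripper open.
Joint ranges: [-2.66, 2.66], [-1.03, 1.9], [-1.14, 1.46], [-1.82, 2.27], [-1.45, 1.34], [-3.14, 3.14]. Speed limits (rad/s): [2.22, 2.22, 2.79, 3.14, 3.14, 3.14].

## Interface

Orientations are given as a unit quaternion [w, x, y, z].
In Python, from bench import r gives the robot as it stands.
- The arm moves only by the tool move_arm, never from a script. Its arguments are lists of equal length, an entry for each row: "xyz": the shift along the world's x, y, z in m, a list of three; "angular": the turn, a rotation vector about the world's x, y, z in degrees, a list of three. A call has 1 to 20 rows; each row shifts and turns the commanded pose from where the row before left it; what a row does not reach is not made up. A row lasts 1/10 s, in which the tool goes at most 50 mm and 8.59 degrees, less where a joint would pass 70% of its speed; a pose out of reach is approached as far as the arm can. A call with a gripper value outside its range is refused whole. "hand" is the opening, from -1 (shut) to 1 (fully open), so that 0 is half open, set as the call begins (left out, the last holds). The fingers move at their own pace and stop on an object; "grip_force" is the grip in N (left out, the last holds). Time passes only in rows, so rows that do not move let the fingers close. It gives the time, the measured TCP pose, the force and the opening at its end, in the units of the state.
- r.get_state(): the state, without advancing time (a new reading comes with each control period).
- r.camera(name): name is "scene" or "side" or "wrist"; returns a dict with "image" (420x560x3 uint8, blue, green, red), "z_map" (420x560 float32, mm along the optical axis (not along the pixel's ray), 0 where there is no reading), "intrinsics" (3x3 intrinsics, pixels), "dist" ([k1, k2, p1, p2, k3] as OpenCV has them; the pictures are not rectified), "origin" and "orientation" of the camera in the world. Camera axes: x right, y down, z forward; pixel columns grow to the right and rows downward; lengths in mm; the calibration is good to about 2 mm. A picture is of the moment at which its call begins.
- r.sign_off(): hands the job in, once; it reports no verdict.
Trained networks look in the newest picture that a camera, given by its name, has taken for a name from the list of things; names that differ only in an ending like _2 or _b are one class to them, and where a whole thing is asked for, a point or a joint stands for the part that bears it (a point fixed in the world has none). Each returns a list of dicts, best first, with "p" (0 to 1); they miss things now and then, are a little off and sometimes report something else, mostly with a low value. They report only what shows in the picture. A call takes as long as a camera call. They do not tell look-alikes from the thing itself.
- r.outline_of(name, camera): "pixels" (420x560 bool, what is visible of it) and "xy" ([column, row] in pixels, amid what is visible of it).
- r.pinpoint(name, camera): "xy" ([column, row] in pixels: a listed point, or the origin of a listed thing).
The state is a dict: "clock": time; "joints": joint angles; "qd": joint speeds; "joint_torque": joint torques, N m; "eef_pos": TCP position; "eef_rot": TCP orientation; "force": force on the tool from outside, world axes, zero at the start; "moment": the same for the moment, N m; "gripper_width": finger opening in mm.
Only numpy, scipy, OpenCV 4.12 (cv2) and the standard library are available. Lean on these libraries where they do the work, as an engineer would, in place of code of your own. Each camera call takes 0.05 s, during which the arm holds its last target.

## Working session

There is one attempt and no reset: what is moved stays moved. The work goes in short steps, Python scripts to look and compute and a tool call to move; the robot and the scene stay as the last step left them, time stands still between calls to the robot, and variables do not carry over. Pictures are saved under pics/ and viewed, and the job is handed in when it is done.

Besides the shell and the picture viewer there is one more tool, called in YAML: its name, and indented under it one key for each argument. move_arm: Moves the arm, as the interface text tells. Its arguments: {"type":"object","properties":{"xyz":{"type":"array","items":{"type":"array","items":{"type":"number"}}},"angular":{"type":"array","items":{"type":"array","items":{"type":"number"}}},"hand":{"type":"number"},"grip_force":{"type":"number"}},"required":["xyz","angular"]}

```bash
mkdir -p pics; cat > h.py <<'E'
import numpy as np,cv2
from scipy.spatial.transform import Rotation as R
from bench import r
def T(c):
    q=c["orientation"]; return R.from_quat([q[1],q[2],q[3],q[0]]).as_matrix(),np.array(c["origin"])
def px2w(c,uv,z=None,zw=None):
    u=cv2.undistortPoints(np.array([[uv]],float),np.array(c["intrinsics"]),np.array(c["dist"]))[0,0]
    d=np.array([u[0],u[1],1]);M,o=T(c)
    if zw is not None:
        w=M@d; return o+w*(zw-o[2])/w[2]
    return o+M@(d*z)
def cloud(c):
    zm=c["z_map"];v,u=np.mgrid[0:420,0:560]
    p=cv2.undistortPoints(np.stack([u.ravel(),v.ravel()],1)[:,None].astype(float),np.array(c["intrinsics"]),np.array(c["dist"]))[:,0]
    d=np.c_[p,np.ones(len(p))]*zm.ravel()[:,None];M,o=T(c)
    w=(d@M.T+o).reshape(420,560,3); w[zm<=0]=np.nan; return w
E
python3 - <<'E'
from h import *
import pickle
print(r.get_state())
for n in ["scene","side"]:
    c=r.camera(n); cv2.imwrite(f"pics/{n}0.png",c["image"]); pickle.dump(c,open(n+"0.pkl","wb"))
    for k in ["padlock_mid","vise","start_spot","home_spot","mug","tray","driver_grip"]:
        for d in r.pinpoint(k,n):
            u=d["xy"];z=c["z_map"][int(u[1]),int(u[0])] if 0<=u[1]<420 and 0<=u[0]<560 else 0
            print(n,k,round(d["p"],2),np.round(u),np.round(px2w(c,u,z)))
E
```

```text
{'clock': 0.0, 'joints': array([ 1.28399907e+00,  2.38785608e-01, -1.42583539e-02,  1.31920677e+00,
       -1.54916895e-06,  1.57078741e+00]), 'qd': array([-1.31806080e-03,  5.39020566e-04, -2.95381603e-04,  8.59315507e-05,
        8.59292539e-04,  1.68279006e-03]), 'joint_torque': array([ 1.29786840e-03, -5.38785553e+01,  3.46441448e+01,  1.79993111e-02,
        8.68171719e-05, -1.60697380e-05]), 'eef_pos': array([148.39430297, 503.15239293, 230.67350274]), 'eef_rot': array([-1.03159290e-04,  1.42903227e-01,  9.89736399e-01, -7.19848007e-04]), 'force': array([-0.11704419, -0.22913645,  0.57439021]), 'moment': array([ 0.02519081, -0.0225971 ,  0.04218881]), 'gripper_width': 85.20938186628726}
scene padlock_mid 0.83 [413. 303.] [565. 448.  28.]
scene padlock_mid 0.66 [382. 240.] [446. 325.  27.]
scene vise 0.94 [251. 149.] [396. -69.  85.]
scene vise 0.93 [258. 235.] [602.  72.  72.]
scene start_spot 0.85 [239. 114.] [ 327. -145.  110.]
scene start_spot 0.71 [248. 212.] [567.  25.  89.]
scene home_spot 0.65 [257. 120.] [318. -95. 107.]
scene home_spot 0.61 [257. 216.] [566.  47.  86.]
scene mug 0.83 [152. 163.] [ 536. -289.   45.]
scene tray 0.56 [313. 328.] [715. 276.   3.]
scene driver_grip 0.73 [107. 201.] [ 680. -332.   22.]
scene driver_grip 0.51 [257. 214.] [562.  46.  89.]
side padlock_mid 0.81 [227. 175.] [438. 315.  32.]
side padlock_mid 0.62 [259. 146.] [558. 455.  29.]
side vise 0.8 [204. 294.] [ 336. -197.  108.]
side start_spot 0.95 [205. 270.] [ 343. -128.  111.]
side start_spot 0.63 [286. 220.] [567.  27.  92.]
side home_spot 0.79 [197. 254.] [327. -73. 109.]
side home_spot 0.75 [283. 212.] [566.  58.  90.]
side mug 0.98 [287. 352.] [ 500. -352.   63.]
side tray 0.77 [315. 182.] [708. 261.   8.]
side driver_grip 0.81 [365. 345.] [ 683. -341.   22.]
```

View pics/scene0.png

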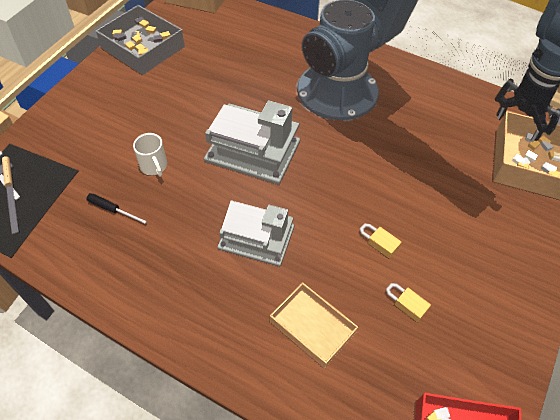

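View pics/side0.png

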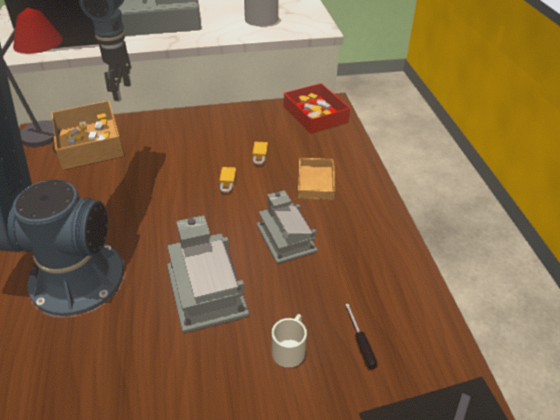

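```bash
python3 - <<'E'
from h import *
import pickle
c=pickle.load(open("scene0.pkl","rb")); s=pickle.load(open("side0.pkl","rb"))
P=np.concatenate([cloud(c).reshape(-1,3),cloud(s).reshape(-1,3)])
col=np.concatenate([c["image"].reshape(-1,3),s["image"].reshape(-1,3)])
im=np.zeros((600,800,3),np.uint8)
h=np.full((600,800),-1e9)
# top-down ortho: x 150..800 -> up ; y 550..-450
o=np.argsort(np.nan_to_num(P[:,2]))
for p,k in zip(P[o],col[o]):
    if np.isnan(p[0]) or p[2]>180: continue
    a=int((550-p[1])*.8);b=int((850-p[0])*.8)
    if 0<=a<800 and 0<=b<600: cv2.rectangle(im,(a,b),(a+1,b+1),k.tolist(),-1)
cv2.imwrite("pics/top.png",im)
E
```

```text
(no output)
```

View pics/top.png

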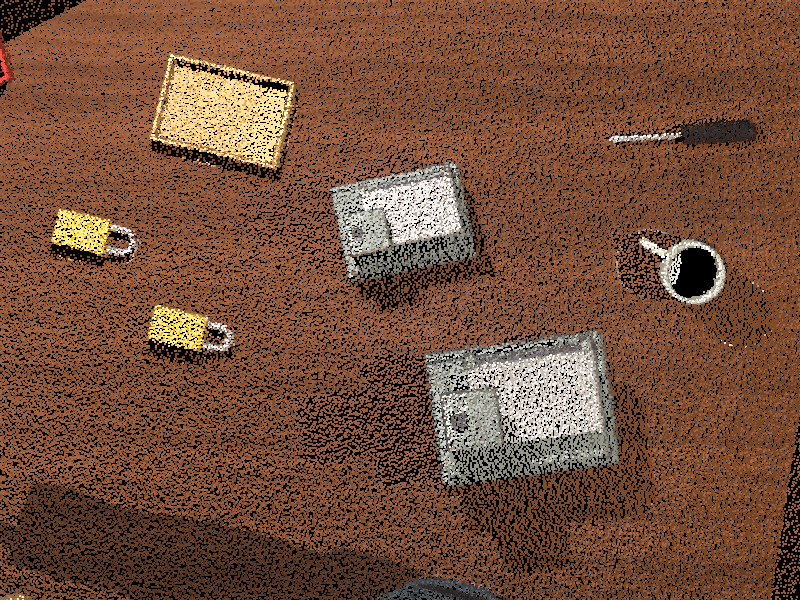

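The near padlock is at scene px (382,240), with its shackle towards world −y. The smaller vise is at scene px (257,232), with its jaw on the +y side and the plate's free edge nearer the robot. Next I'll fit both poses.

```bash
cat > fit.py <<'E'
from h import *
import pickle
for n in ["scene","side"]:
    c=pickle.load(open(n+"0.pkl","rb")); P=cloud(c).reshape(-1,3); C=cv2.cvtColor(c["image"],cv2.COLOR_BGR2HSV).reshape(-1,3)
    m=(np.hypot(P[:,0]-440,P[:,1]-325)<70)&(P[:,2]>22)&(P[:,2]<36)&(C[:,1]>110)
    q=P[m]; print(n,"pad",m.sum(),np.median(q[:,2]),cv2.minAreaRect(q[:,:2].astype(np.float32)),q[:,:2].mean(0))
    m=(np.hypot(P[:,0]-580,P[:,1]-40)<115)&(P[:,2]>5); q=P[m]
    print(n,"vise",m.sum(),cv2.minAreaRect(q[:,:2].astype(np.float32)))
    hi=np.histogram(q[:,2],bins=np.arange(0,160,4)); print([(int(a),int(b)) for a,b in zip(hi[1],hi[0])if b>5])
E
python3 fit.py
```

```text
scene pad 457 27.662922618603943 ((439.8675842285156, 329.3877258300781), (68.06916809082031, 47.15898895263672), 78.7310562133789) [441.46838927 329.66722588]
scene vise 3552 ((569.170166015625, 46.46717071533203), (218.84649658203125, 188.04022216796875), 71.85310363769531)
[(4, 91), (8, 328), (12, 286), (16, 74), (20, 36), (24, 35), (28, 6), (44, 29), (48, 140), (52, 324), (56, 96), (60, 22), (64, 42), (68, 139), (72, 247), (76, 275), (80, 234), (84, 231), (88, 209), (92, 162), (96, 63), (100, 19), (104, 23), (108, 32), (112, 193), (116, 194), (120, 16)]
side pad 191 27.86970467539618 ((440.2207946777344, 327.56549072265625), (74.42444610595703, 41.036865234375), 77.2530517578125) [439.86352389 325.59099227]
side vise 2697 ((579.1908569335938, 44.37443542480469), (210.03318786621094, 179.2717742919922), 18.75507354736328)
[(4, 75), (8, 300), (12, 268), (16, 59), (20, 32), (24, 23), (28, 10), (40, 10), (44, 30), (48, 167), (52, 490), (56, 106), (60, 22), (64, 35), (68, 42), (72, 118), (76, 106), (80, 132), (84, 90), (88, 120), (92, 123), (96, 37), (100, 13), (104, 25), (108, 32), (112, 122), (116, 98), (120, 12)]
```

```bash
python3 - <<'E'
from h import *
c=r.camera("wrist"); M,o=T(c); s=r.get_state(); q=s["eef_rot"]; E=R.from_quat([q[1],q[2],q[3],q[0]]).as_matrix()
print(o,M, "in tool:",E.T@(o-s["eef_pos"]),E.T@M, c["intrinsics"])
E
```

```text
[ 82.36857578 523.71712068 375.53127157] [[ 0.28264065  0.92304586  0.26096094]
 [ 0.95922448 -0.27151736 -0.07852844]
 [-0.00162993  0.27251545 -0.96215003]] in tool: [  69.14160774    0.66295909 -144.2207587 ] [[ 2.15295870e-04 -9.62153454e-01 -2.72508138e-01]
 [ 9.99998705e-01  6.41690186e-04 -1.47558470e-03]
 [ 1.59460471e-03 -2.72507468e-01  9.62152346e-01]] [[349.89772797   0.         279.95954409]
 [  0.         349.89772797 212.25411702]
 [  0.           0.           1.        ]]
```

move_arm:
  xyz:
    - [0.026, -0.028, 0]
    - [0.026, -0.028, 0]
    - [0.026, -0.028, 0]
    - [0.026, -0.028, 0]
    - [0.026, -0.028, 0]
    - [0.026, -0.028, 0]
    - [0.026, -0.028, 0]
    - [0.026, -0.028, 0]
    - [0.026, -0.028, 0]
    - [0.026, -0.028, 0]
    - [0.026, -0.028, 0]
    - [0.026, -0.028, 0]
    - [0.026, -0.028, 0]
    - [0.026, -0.028, 0]
    - [0.026, -0.028, 0]
    - [0.026, -0.028, 0]
    - [0, 0, 0]
    - [0, 0, 0]
  angular:
    - [0, 0, -3.9]
    - [0, 0, -3.9]
    - [0, 0, -3.9]
    - [0, 0, -3.9]
    - [0, 0, -3.9]
    - [0, 0, -3.9]
    - [0, 0, -3.9]
    - [0, 0, -3.9]
    - [0, 0, -3.9]
    - [0, 0, -3.9]
    - [0, 0, -3.9]
    - [0, 0, -3.9]
    - [0, 0, -3.9]
    - [0, 0, -3.9]
    - [0, 0, -3.9]
    - [0, 0, -3.9]
    - [0, 0, 0]
    - [0, 0, 0]

```text
clock: 2.65
eef_pos: [564.6, 54.8, 230.8]
eef_rot: [-0.0, 0.635, 0.772, -0.0]
force: [-0.6, 0.2, -0.1]
gripper_width: 85.3
```

```bash
python3 - <<'E'
from h import *
import pickle
c=r.camera("wrist"); cv2.imwrite("pics/w1.png",c["image"]); pickle.dump(c,open("w1.pkl","wb"))
s=r.get_state(); print(s["eef_pos"],s["eef_rot"])
for k in ["vise","start_spot","home_spot"]: 
  for d in r.pinpoint(k,"wrist"): print(k,d, px2w(c,d["xy"],zw=0 if k=="vise" else 86))
P=cloud(c).reshape(-1,3)
m=(np.hypot(P[:,0]-575,P[:,1]-45)<125)&(P[:,2]>4)
q=P[m]
hi=np.histogram(q[:,2],bins=np.arange(0,160,4)); print([(int(a),int(b)) for a,b in zip(hi[1],hi[0])if b>5])
for lo,h in [(4,17),(48,58),(110,125)]:
    k=q[(q[:,2]>lo)&(q[:,2]<h)]; print(lo,h,len(k),np.median(k[:,2]),cv2.minAreaRect(k[:,:2].astype(np.float32)))
E
```

```text
[564.14849012  55.49350647 231.00317697] [-4.30180641e-04  6.34946821e-01  7.72555683e-01 -2.56737883e-04]
vise {'xy': [288.5, 190.8], 'p': 0.64} [576.04011809  44.23667487   0.        ]
start_spot {'xy': [281.4, 239.1], 'p': 0.63} [572.95269762  18.67384367  86.        ]
home_spot {'xy': [280.7, 199.0], 'p': 0.56} [565.35139835  54.08762424  86.        ]
[(4, 45), (8, 175), (12, 363), (52, 3631), (56, 1575), (60, 26), (64, 40), (68, 183), (72, 1026), (76, 1650), (80, 1155), (84, 1170), (88, 1204), (92, 1348), (96, 905), (104, 11), (108, 16), (112, 56), (116, 4072), (120, 306)]
4 17 583 12.400737345764014 ((574.8798217773438, 43.096458435058594), (222.22064208984375, 228.69065856933594), 89.2884750366211)
48 58 5187 55.594371280718974 ((571.9634399414062, 49.93901062011719), (106.90462493896484, 149.5107421875), 11.909276962280273)
110 125 4443 117.6223711986508 ((559.3935546875, 91.02413940429688), (50.09012222290039, 47.902400970458984), 11.545907974243164)
```

View pics/w1.png

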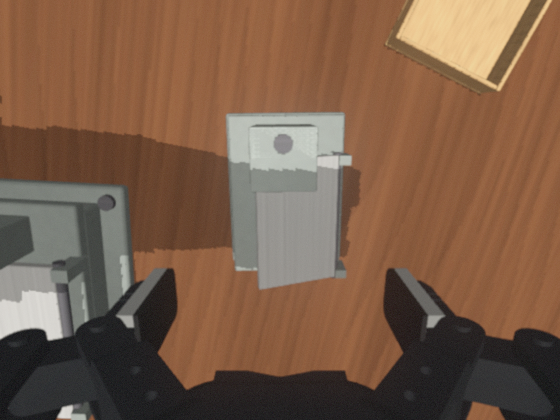

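```bash
python3 - <<'E'
from h import *
import pickle
c=pickle.load(open("w1.pkl","rb")); W=cloud(c)
a=np.radians(11.6);ex=np.array([np.cos(a),np.sin(a)]);ey=np.array([-ex[1],ex[0]])
J=np.array([559.4,91.0])
def f(w): d=w[:2]-J; return np.round([d@ex-3,d@ey+46],1)
for u in [(228,114),(344,113),(232,200),(343,200),(234,270)]:
    w=px2w(c,u,zw=12); print("foot",u,f(w))
for u in [(250,127),(317,127),(250,190),(317,190)]:
    w=px2w(c,u,zw=118); print("jaw",u,f(w))
for u in range(222,350,5): 
    w=W[215,u]; print(u,f(w),round(float(w[2]),1))
for v in range(100,300,8): w=W[v,300]; print(v,f(w),round(float(w[2]),1))
# jaw yaw from contour edges: front edge
E
```

```text
foot (228, 114) [-56.7  78.5]
foot (344, 113) [59.3 78.5]
foot (232, 200) [-56.8 -10.1]
foot (343, 200) [ 61.8 -11. ]
foot (234, 270) [-58.3 -91.7]
jaw (250, 127) [-26.1  69.6]
jaw (317, 127) [21.8 69.2]
jaw (250, 190) [-27.5  23.6]
jaw (317, 190) [22.7 23.2]
222 [-70.  -29.5] 2.4
227 [-64.6 -29.7] 1.9
232 [-51.4 -14.5] 53.9
237 [-46.4 -14.2] 55.2
242 [-41.5 -13.9] 56.5
247 [-36.9 -14.3] 55.1
252 [-32.2 -14.5] 54.5
257 [-24.2  -1.5] 99.1
262 [-20.2  -2.5] 96.0
267 [-16.1  -2.8] 95.1
272 [-12.   -3.3] 93.4
277 [-7.8 -3.6] 92.4
282 [-3.6 -4. ] 91.1
287 [ 0.7 -4.6] 89.4
292 [ 5.  -5.2] 87.3
297 [ 9.2 -5.2] 87.6
302 [13.7 -6. ] 85.0
307 [18.1 -6.4] 83.6
312 [22.7 -7.1] 81.2
317 [27.1 -7.4] 80.5
322 [nan nan] nan
327 [36.3 -8.4] 77.5
332 [41.2 -9.2] 74.6
337 [46.  -9.9] 72.6
342 [ 63.6 -31.2] 0.3
347 [ 68.9 -30.8] 1.6
100 [15.8 91.7] 0.5
108 [15.8 83.8] 1.0
116 [12.9 76.4] 56.3
124 [12.4 69.8] 66.5
132 [ 9.7 65.7] 117.1
140 [ 9.7 60.2] 118.5
148 [ 9.7 54.5] 118.5
156 [ 9.8 48.6] 117.8
164 [ 9.9 42.7] 117.0
172 [ 9.9 36.8] 117.3
180 [10.  30.8] 117.5
188 [10.  24.7] 117.3
196 [11.8 11. ] 85.5
204 [11.8  4.1] 85.9
212 [12.  -3.3] 84.7
220 [ 12.  -10.4] 85.3
228 [ 12.  -17.5] 85.7
236 [ 12.  -24.7] 86.5
244 [ 12.1 -32.6] 85.1
252 [ 12.2 -40.1] 85.5
260 [ 12.3 -48.2] 84.5
268 [ 12.3 -55.6] 85.4
276 [ 12.3 -63.3] 86.0
284 [  17.2 -114.7] 2.6
292 [  17.3 -125.6] 1.8
```

move_arm:
  xyz:
    - [-0.0128, 0.0258, 0]
    - [-0.0128, 0.0258, 0]
    - [-0.0128, 0.0258, 0]
    - [-0.0128, 0.0258, 0]
    - [-0.0128, 0.0258, 0]
    - [-0.0128, 0.0258, 0]
    - [-0.0128, 0.0258, 0]
    - [-0.0128, 0.0258, 0]
    - [-0.0128, 0.0258, 0]
    - [-0.0128, 0.0258, 0]
    - [0, 0, -0.025]
    - [0, 0, -0.025]
    - [0, 0, 0]
    - [0, 0, 0]
  angular:
    - [0, 0, -2.3]
    - [0, 0, -2.3]
    - [0, 0, -2.3]
    - [0, 0, -2.3]
    - [0, 0, -2.3]
    - [0, 0, -2.3]
    - [0, 0, -2.3]
    - [0, 0, -2.3]
    - [0, 0, -2.3]
    - [0, 0, -2.3]
    - [0, 0, 0]
    - [0, 0, 0]
    - [0, 0, 0]
    - [0, 0, 0]

```text
clock: 4.25
eef_pos: [435.9, 313.7, 181.9]
eef_rot: [-0.0, 0.776, 0.631, -0.0]
force: [-0.3, -0.8, 1.1]
gripper_width: 85.4
```

```bash
python3 - <<'E'
from h import *
import pickle
c=r.camera("wrist"); cv2.imwrite("pics/w2.png",c["image"]); pickle.dump(c,open("w2.pkl","wb"))
s=r.get_state(); print(s["eef_pos"],s["eef_rot"],s["force"])
for d in r.pinpoint("padlock_mid","wrist"): print(d, px2w(c,d["xy"],zw=14))
P=cloud(c).reshape(-1,3); C=cv2.cvtColor(c["image"],cv2.COLOR_BGR2HSV).reshape(-1,3)
m=(np.hypot(P[:,0]-440,P[:,1]-325)<75)&(P[:,2]>24)&(P[:,2]<36)&(C[:,1]>110)
q=P[m]; print(m.sum(),np.median(q[:,2]),cv2.minAreaRect(q[:,:2].astype(np.float32)),q.mean(0))
E
```

```text
[436.49081098 313.90177981 182.4934485 ] [-2.06536779e-05  7.76020876e-01  6.30707010e-01  5.16446172e-04] [-0.90761337 -0.27613634 -1.32360748]
{'xy': [276.0, 176.1], 'p': 0.68} [435.29428586 328.84833307  14.        ]
2848 29.702368308563535 ((438.4458923339844, 328.713134765625), (66.10649871826172, 44.02016067504883), 77.10640716552734) [439.6566626  323.72564001  29.66333587]
```

View pics/w2.png

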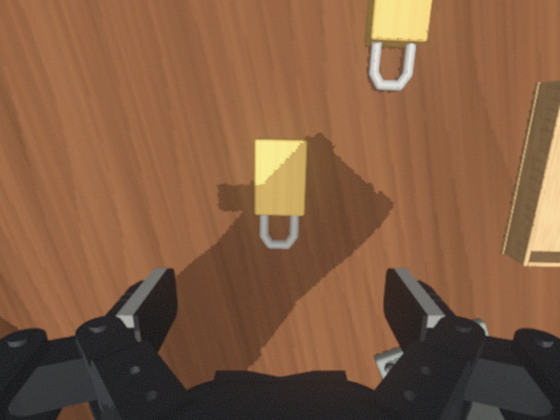

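move_arm:
  xyz:
    - [-0.0014, 0.0006, -0.02]
    - [0, 0, -0.02]
    - [0, 0, -0.02]
    - [0, 0, -0.02]
    - [0, 0, -0.02]
    - [0, 0, -0.02]
    - [0, 0, -0.02]
    - [0, 0, -0.02]
    - [0, 0, -0.009]
    - [0, 0, -0.007]
    - [0, 0, 0]
    - [0, 0, 0]
  angular:
    - [0, 0, -1.1]
    - [0, 0, 0]
    - [0, 0, 0]
    - [0, 0, 0]
    - [0, 0, 0]
    - [0, 0, 0]
    - [0, 0, 0]
    - [0, 0, 0]
    - [0, 0, 0]
    - [0, 0, 0]
    - [0, 0, 0]
    - [0, 0, 0]

```text
clock: 5.55
eef_pos: [435.6, 314.4, 6.1]
eef_rot: [-0.0, 0.782, 0.623, 0.001]
force: [0.3, -0.4, 0.5]
gripper_width: 85.7
```

move_arm:
  xyz:
    - [0, 0, 0]
    - [0, 0, 0]
    - [0, 0, 0]
    - [0, 0, 0]
    - [0, 0, 0]
    - [0, 0, 0]
    - [0, 0, 0]
    - [0, 0, 0]
    - [0, 0, 0]
    - [0, 0, 0]
  angular:
    - [0, 0, 0]
    - [0, 0, 0]
    - [0, 0, 0]
    - [0, 0, 0]
    - [0, 0, 0]
    - [0, 0, 0]
    - [0, 0, 0]
    - [0, 0, 0]
    - [0, 0, 0]
    - [0, 0, 0]
  hand: -1
  grip_force: 60

```text
clock: 6.55
eef_pos: [435.4, 314.3, 6.0]
eef_rot: [0.0, 0.782, 0.623, 0.0]
force: [-0.4, -0.9, 5.4]
gripper_width: 42.6
```

move_arm:
  xyz:
    - [0, 0, 0.01]
    - [0, 0, 0.02]
    - [0, 0, 0.03]
    - [0, 0, 0.03]
    - [0, 0, 0.03]
    - [0, 0, 0.03]
    - [0, 0, 0.024]
    - [0, 0, 0]
    - [0, 0, 0]
  angular:
    - [0, 0, 0]
    - [0, 0, 0]
    - [0, 0, 0]
    - [0, 0, 0]
    - [0, 0, 0]
    - [0, 0, 0]
    - [0, 0, 0]
    - [0, 0, 0]
    - [0, 0, 0]

```text
clock: 7.45
eef_pos: [435.0, 314.1, 179.3]
eef_rot: [-0.0, 0.782, 0.623, 0.0]
force: [-1.0, -0.3, -2.1]
gripper_width: 42.9
```

```bash
python3 - <<'E'
from h import *
import pickle
c=r.camera("wrist"); cv2.imwrite("pics/w3.png",c["image"]); pickle.dump(c,open("w3.pkl","wb"))
s=r.get_state(); print(s["eef_pos"],s["eef_rot"],s["force"],s["moment"],s["gripper_width"])
P=cloud(c).reshape(-1,3); C=cv2.cvtColor(c["image"],cv2.COLOR_BGR2HSV).reshape(-1,3)
q=s["eef_rot"]; E=R.from_quat([q[1],q[2],q[3],q[0]]).as_matrix()
L=(P-s["eef_pos"])@E
m=(np.hypot(L[:,0],L[:,1])<75)&(np.abs(L[:,2])<45)&(C[:,1]>110)&(P[:,2]>100)
q=L[m]; print(m.sum(),q.min(0),q.max(0))
A=np.c_[q[:,:2],np.ones(len(q))]
top=q[q[:,0]<40]
k=np.abs(q[:,2]-np.median(q[:,2]))<3
x=np.linalg.lstsq(A[k],q[k,2],rcond=None)[0]; print(np.median(q[:,2]),x, cv2.minAreaRect(q[k,:2].astype(np.float32)))
E
```

```text
[434.58053217 313.752313   178.45494507] [-7.00214953e-05  7.82240557e-01  6.22976166e-01 -6.34762307e-04] [-0.52356265 -1.19951015 -2.61613544] [-0.02590419  0.01896959  0.04059222] 42.94088138383643
19938 [-46.16920445 -37.77468265 -44.89180163] [48.74473575 38.68504966  1.27516712]
-24.506046979929398 [ 4.75450598e-03 -6.73949888e-04 -2.46035840e+01] ((15.644060134887695, 0.298248291015625), (66.1326675415039, 69.95230102539062), 0.41261911392211914)
```

View pics/w3.png

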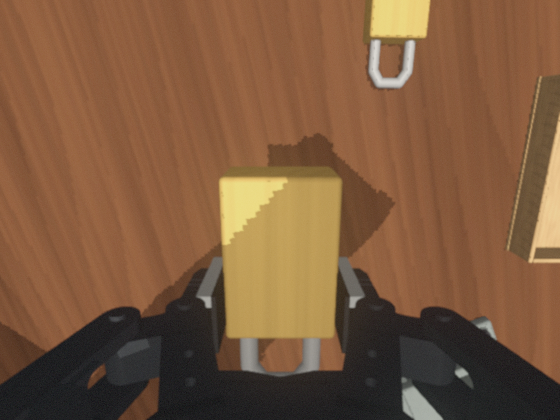

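move_arm:
  xyz:
    - [0.0142, -0.0308, 0]
    - [0.0142, -0.0308, 0]
    - [0.0142, -0.0308, 0]
    - [0.0142, -0.0308, 0]
    - [0.0142, -0.0308, 0]
    - [0.0142, -0.0308, 0]
    - [0.0142, -0.0308, 0]
    - [0.0142, -0.0308, 0]
    - [0.0142, -0.0308, 0]
    - [0.0142, -0.0308, 0]
    - [0, 0, 0]
    - [0, 0, -0.02]
    - [0, 0, -0.02]
    - [0, 0, -0.014]
    - [0, 0, 0]
    - [0, 0, 0]
    - [0, 0, 0]
  angular:
    - [0, 0, 2.45]
    - [0, 0, 2.45]
    - [0, 0, 2.45]
    - [0, 0, 2.45]
    - [0, 0, 2.45]
    - [0, 0, 2.45]
    - [0, 0, 2.45]
    - [0, 0, 2.45]
    - [0, 0, 2.45]
    - [0, 0, 2.45]
    - [0, 0, 0]
    - [0, 0, 0]
    - [0, 0, 0]
    - [0, 0, 0]
    - [0, 0, 0]
    - [0, 0, 0]
    - [0, 0, 0]

```text
clock: 9.2
eef_pos: [577.3, 6.4, 125.7]
eef_rot: [0.0, 0.632, 0.775, 0.0]
force: [-0.8, 0.3, -1.7]
gripper_width: 42.7
```

```bash
python3 - <<'E'
from h import *
import pickle
c=r.camera("wrist"); cv2.imwrite("pics/w4.png",c["image"]); pickle.dump(c,open("w4.pkl","wb"))
s=r.get_state(); print(s["eef_pos"],s["eef_rot"],s["force"],s["moment"])
c=r.camera("side"); cv2.imwrite("pics/s4.png",cv2.resize(c["image"][160:300,200:380],None,fx=4,fy=4))
E
```

```text
[577.47263761   6.31800366 125.94840059] [3.48240824e-04 6.32203568e-01 7.74802195e-01 2.92167033e-04] [-0.07535017  0.92748556 -1.57554226] [-0.0125117   0.02224519  0.00025503]
```

View pics/w4.png

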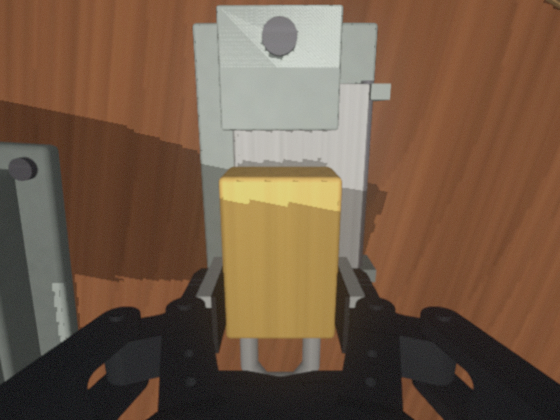

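View pics/s4.png

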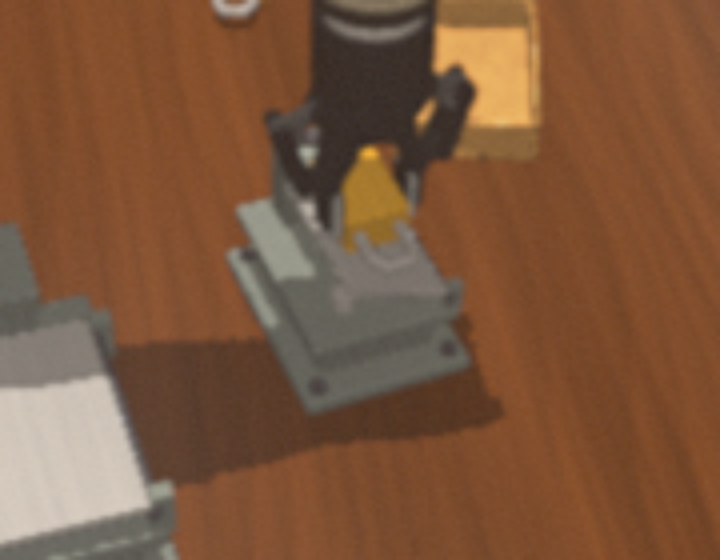

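move_arm:
  xyz:
    - [0, 0, -0.005]
    - [0, 0, -0.005]
    - [0, 0, -0.005]
    - [0, 0, -0.004]
    - [0, 0, -0.003]
    - [0, 0, -0.003]
    - [0, 0, -0.003]
    - [0, 0, 0]
  angular:
    - [0, 0, 0]
    - [0, 0, 0]
    - [0, 0, 0]
    - [0, 0, 0]
    - [0, 0, 0]
    - [0, 0, 0]
    - [0, 0, 0]
    - [0, 0, 0]

```text
clock: 10.1
eef_pos: [577.1, 6.1, 97.1]
eef_rot: [-0.0, 0.632, 0.775, -0.0]
force: [-1.5, -1.3, 1.4]
gripper_width: 42.7
```

move_arm:
  xyz:
    - [0, 0, -0.003]
    - [0, 0, -0.003]
    - [0, 0, -0.003]
    - [0, 0, 0]
  angular:
    - [0, 0, 0]
    - [0, 0, 0]
    - [0, 0, 0]
    - [0, 0, 0]

```text
clock: 10.5
eef_pos: [576.9, 6.0, 87.8]
eef_rot: [-0.0, 0.632, 0.775, -0.0]
force: [-0.6, 0.3, 1.8]
gripper_width: 42.5
```

move_arm:
  xyz:
    - [0, 0, -0.003]
    - [0, 0, -0.002]
    - [0, 0, 0]
  angular:
    - [0, 0, 0]
    - [0, 0, 0]
    - [0, 0, 0]

```text
clock: 10.8
eef_pos: [576.9, 6.1, 83.0]
eef_rot: [-0.0, 0.632, 0.775, -0.0]
force: [-2.1, -1.1, 3.1]
gripper_width: 43.1
```

move_arm:
  xyz:
    - [0, 0, -0.001]
    - [0, 0, -0.001]
    - [0, 0, 0]
  angular:
    - [0, 0, 0]
    - [0, 0, 0]
    - [0, 0, 0]

```text
clock: 11.1
eef_pos: [576.9, 6.1, 81.1]
eef_rot: [-0.0, 0.632, 0.775, -0.0]
force: [-2.3, -1.8, 2.1]
gripper_width: 43.1
```

move_arm:
  xyz:
    - [0, 0, -0.001]
    - [0, 0, -0.001]
    - [0, 0, 0]
  angular:
    - [0, 0, 0]
    - [0, 0, 0]
    - [0, 0, 0]

```text
clock: 11.4
eef_pos: [577.0, 6.1, 79.1]
eef_rot: [-0.0, 0.632, 0.775, -0.0]
force: [-3.5, -0.6, 2.5]
gripper_width: 42.7
```

move_arm:
  xyz:
    - [0, 0, -0.001]
    - [0, 0, 0]
  angular:
    - [0, 0, 0]
    - [0, 0, 0]

```text
clock: 11.6
eef_pos: [577.1, 6.1, 78.2]
eef_rot: [-0.0, 0.632, 0.775, -0.0]
force: [-3.5, -1.7, 2.8]
gripper_width: 42.7
```

move_arm:
  xyz:
    - [0, 0, -0.001]
    - [0, 0, 0]
  angular:
    - [0, 0, 0]
    - [0, 0, 0]

```text
clock: 11.8
eef_pos: [577.1, 6.1, 77.8]
eef_rot: [0.0, 0.632, 0.775, 0.0]
force: [-5.8, -2.2, 8.4]
gripper_width: 43.1
```

move_arm:
  xyz:
    - [0, 0, -0.001]
    - [0, 0, 0]
  angular:
    - [0, 0, 0]
    - [0, 0, 0]

```text
clock: 12.0
eef_pos: [577.1, 6.1, 77.7]
eef_rot: [0.0, 0.632, 0.775, 0.0]
force: [-7.8, -0.9, 16.3]
gripper_width: 42.7
```

move_arm:
  xyz:
    - [0, 0, -0.0]
    - [0, 0, 0.0007]
    - [-0.0006, 0.0029, 0]
    - [-0.0006, 0.0029, 0]
    - [-0.0006, 0.0029, 0]
    - [-0.0006, 0.0029, 0]
    - [0, 0, 0]
  angular:
    - [0, 0, 0]
    - [0, 0, 0]
    - [0, 0, 0]
    - [0, 0, 0]
    - [0, 0, 0]
    - [0, 0, 0]
    - [0, 0, 0]

```text
clock: 12.7
eef_pos: [576.4, 17.5, 77.9]
eef_rot: [0.002, 0.632, 0.775, 0.001]
force: [0.7, -3.0, 5.6]
gripper_width: 42.8
```

move_arm:
  xyz:
    - [0, 0, 0]
    - [0, 0, 0]
  angular:
    - [0, 0, 0]
    - [0, 0, 0]

```text
clock: 12.9
eef_pos: [576.4, 17.5, 77.8]
eef_rot: [0.001, 0.632, 0.775, 0.001]
force: [1.5, -3.8, 5.3]
gripper_width: 42.8
```

```bash
python3 - <<'E'
from h import *
import pickle
c=r.camera("wrist"); cv2.imwrite("pics/w5.png",c["image"]); pickle.dump(c,open("w5.pkl","wb"))
s=r.get_state(); print(s["eef_pos"],s["eef_rot"],s["force"],s["moment"])
E
```

```text
[576.38610747  17.4895569   77.82326875] [0.00138415 0.63233534 0.774693   0.00092259] [ 2.05560529 -3.99039119  5.59023489] [-0.47604771 -0.11804016 -0.00198783]
```

View pics/w5.png

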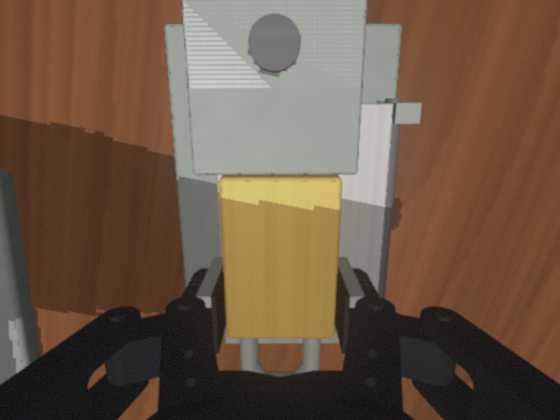

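move_arm:
  xyz:
    - [-0.0006, 0.0029, 0]
    - [-0.0006, 0.0029, 0]
    - [-0.0006, 0.0029, 0]
    - [0, 0, 0]
  angular:
    - [0, 0, 0]
    - [0, 0, 0]
    - [0, 0, 0]
    - [0, 0, 0]

```text
clock: 13.35
eef_pos: [574.6, 26.2, 77.8]
eef_rot: [0.002, 0.632, 0.775, 0.001]
force: [0.8, -3.1, 6.0]
gripper_width: 42.9
```

move_arm:
  xyz:
    - [-0.0006, 0.0029, 0]
    - [-0.0006, 0.0029, 0]
    - [0, 0, 0]
  angular:
    - [0, 0, 0]
    - [0, 0, 0]
    - [0, 0, 0]

```text
clock: 13.65
eef_pos: [573.4, 32.0, 77.8]
eef_rot: [0.002, 0.632, 0.775, 0.001]
force: [1.7, -3.9, 6.0]
gripper_width: 42.8
```

move_arm:
  xyz:
    - [-0.0006, 0.0029, 0]
    - [-0.0006, 0.0029, 0]
    - [0, 0, 0]
  angular:
    - [0, 0, 0]
    - [0, 0, 0]
    - [0, 0, 0]

```text
clock: 13.95
eef_pos: [572.2, 37.8, 77.8]
eef_rot: [0.002, 0.632, 0.775, 0.001]
force: [1.1, -3.3, 5.8]
gripper_width: 43.0
```

move_arm:
  xyz:
    - [-0.0002, 0.001, 0]
    - [-0.0002, 0.001, 0]
    - [0, 0, 0]
  angular:
    - [0, 0, 0]
    - [0, 0, 0]
    - [0, 0, 0]

```text
clock: 14.25
eef_pos: [571.9, 39.5, 77.8]
eef_rot: [0.002, 0.632, 0.775, 0.001]
force: [1.4, -4.7, 4.7]
gripper_width: 42.6
```

move_arm:
  xyz:
    - [-0.0002, 0.001, 0]
    - [0, 0, 0]
  angular:
    - [0, 0, 0]
    - [0, 0, 0]

```text
clock: 14.45
eef_pos: [571.7, 40.5, 77.9]
eef_rot: [0.002, 0.632, 0.775, 0.001]
force: [0.5, -5.6, 6.4]
gripper_width: 43.1
```

move_arm:
  xyz:
    - [-0.0002, 0.001, 0]
    - [0, 0, 0]
  angular:
    - [0, 0, 0]
    - [0, 0, 0]

```text
clock: 14.65
eef_pos: [571.5, 41.5, 77.8]
eef_rot: [0.002, 0.632, 0.775, 0.001]
force: [1.8, -3.9, 4.6]
gripper_width: 42.7
```

move_arm:
  xyz:
    - [-0.0002, 0.001, 0]
    - [0, 0, 0]
  angular:
    - [0, 0, 0]
    - [0, 0, 0]

```text
clock: 14.85
eef_pos: [571.3, 42.5, 77.9]
eef_rot: [0.002, 0.632, 0.775, 0.001]
force: [1.5, -4.7, 5.5]
gripper_width: 43.0
```

move_arm:
  xyz:
    - [-0.0002, 0.001, 0]
    - [0, 0, 0]
  angular:
    - [0, 0, 0]
    - [0, 0, 0]

```text
clock: 15.05
eef_pos: [571.1, 43.5, 77.8]
eef_rot: [0.002, 0.632, 0.775, 0.001]
force: [0.7, -4.1, 5.0]
gripper_width: 43.1
```

move_arm:
  xyz:
    - [-0.0002, 0.001, 0]
    - [0, 0, 0]
  angular:
    - [0, 0, 0]
    - [0, 0, 0]

```text
clock: 15.25
eef_pos: [570.9, 44.4, 77.9]
eef_rot: [0.002, 0.632, 0.775, 0.001]
force: [1.3, -5.0, 5.5]
gripper_width: 42.8
```

move_arm:
  xyz:
    - [-0.0002, 0.001, 0]
    - [0, 0, 0]
  angular:
    - [0, 0, 0]
    - [0, 0, 0]

```text
clock: 15.45
eef_pos: [570.9, 44.4, 77.9]
eef_rot: [0.003, 0.633, 0.774, -0.0]
force: [3.3, -10.7, 5.5]
gripper_width: 42.4
```

move_arm:
  xyz:
    - [0, 0, 0.0008]
    - [0, 0, 0.0007]
    - [0, 0, 0]
  angular:
    - [0, 0, 0]
    - [0, 0, 0]
    - [0, 0, 0]

```text
clock: 15.75
eef_pos: [570.8, 44.4, 78.5]
eef_rot: [0.002, 0.633, 0.774, -0.0]
force: [5.1, -9.1, -2.3]
gripper_width: 42.7
```

move_arm:
  xyz:
    - [0, 0, 0]
    - [0, 0, 0]
    - [0, 0, 0]
    - [0, 0, 0]
    - [0, 0, 0]
    - [0, 0, 0]
    - [0, 0, 0]
  angular:
    - [0, 0, 0]
    - [0, 0, 0]
    - [0, 0, 0]
    - [0, 0, 0]
    - [0, 0, 0]
    - [0, 0, 0]
    - [0, 0, 0]
  hand: 0.4

```text
clock: 16.45
eef_pos: [568.9, 46.1, 78.5]
eef_rot: [-0.0, 0.632, 0.775, 0.0]
force: [-0.7, 0.3, 0.2]
gripper_width: 59.9
```

```bash
python3 - <<'E'
from h import *
import pickle
c=r.camera("wrist"); cv2.imwrite("pics/w6.png",c["image"]); pickle.dump(c,open("w6.pkl","wb"))
s=r.get_state(); print(s["eef_pos"],s["eef_rot"],s["force"],s["moment"],s["gripper_width"])
E
```

```text
[568.91379047  46.07580895  78.51540021] [-3.25609300e-05  6.32225348e-01  7.74784556e-01  4.29096292e-06] [ 0.08911876 -0.02898631 -0.01958621] [-0.03845479 -0.01395285 -0.06941879] 59.564567243892796
```

View pics/w6.png

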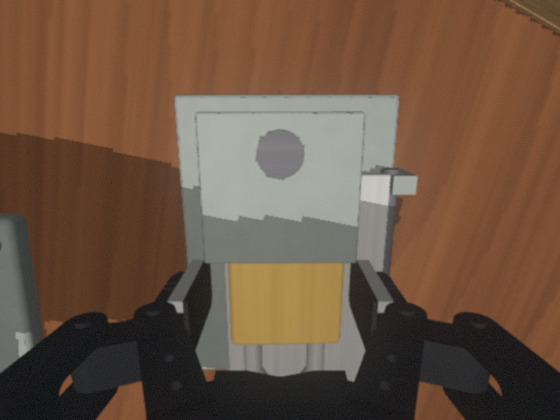

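move_arm:
  xyz:
    - [0, 0, 0.005]
    - [0, 0, 0.01]
    - [0, 0, 0.02]
    - [0, 0, 0.03]
    - [0, 0, 0.03]
    - [0, 0, 0.03]
    - [0, 0, 0.03]
    - [0, 0, 0]
    - [0, 0, 0]
  angular:
    - [0, 0, 0]
    - [0, 0, 0]
    - [0, 0, 0]
    - [0, 0, 0]
    - [0, 0, 0]
    - [0, 0, 0]
    - [0, 0, 0]
    - [0, 0, 0]
    - [0, 0, 0]

```text
clock: 17.4
eef_pos: [569.3, 46.1, 234.7]
eef_rot: [0.001, 0.632, 0.775, 0.001]
force: [0.2, 0.8, -1.3]
gripper_width: 59.6
```

```bash
python3 - <<'E'
from h import *
c=r.camera("wrist"); cv2.imwrite("pics/w7.png",c["image"])
s=r.get_state(); print(s["eef_pos"],s["force"])
P=cloud(c).reshape(-1,3); C=cv2.cvtColor(c["image"],cv2.COLOR_BGR2HSV).reshape(-1,3)
a=np.radians(11.6);ex=np.array([np.cos(a),np.sin(a)]);ey=np.array([-ex[1],ex[0]])
m=(np.hypot(P[:,0]-575,P[:,1]-45)<125)&(P[:,2]>110)&(P[:,2]<125); jr=cv2.minAreaRect(P[m][:,:2].astype(np.float32)); print("jaw",jr)
J=np.array(jr[0])
m=(np.hypot(P[:,0]-570,P[:,1]-45)<70)&(P[:,2]>95)&(P[:,2]<109)&(C[:,1]>110)&(C[:,0]<40)
q=P[m]; pr=cv2.minAreaRect(q[:,:2].astype(np.float32)); print("pad",m.sum(),np.median(q[:,2]),pr)
d=q[:,:2]-J; f=np.c_[d@ex-3,d@ey+46]; print("fixture x range",np.percentile(f[:,0],[1,99]),"y range",np.percentile(f[:,1],[1,99]))
A=np.c_[f,np.ones(len(f))]; print("tilt",np.linalg.lstsq(A,q[:,2],rcond=None)[0])
E
```

```text
[568.78768492  45.97937482 233.63974225] [ 0.07627026  0.11511947 -0.42859225]
jaw ((559.4702758789062, 90.64608001708984), (50.182682037353516, 47.678531646728516), 11.580923080444336)
pad 2327 103.05954963432532 ((571.1665649414062, 46.345096588134766), (42.259639739990234, 37.966827392578125), 11.310893058776855)
fixture x range [-21.24835566  20.11193679] y range [-17.85713476  19.02377527]
tilt [-3.06973300e-02 -3.21389258e-03  1.03047776e+02]
```

View pics/w7.png

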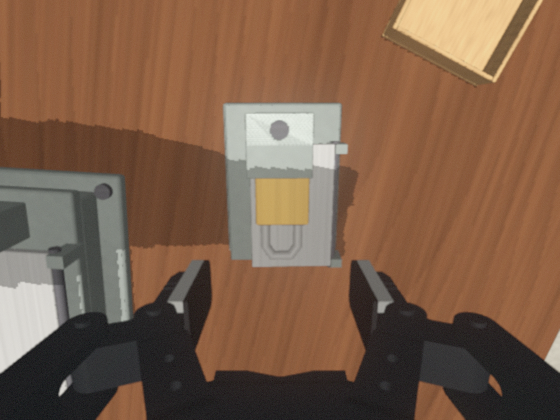

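```bash
python3 -c "
from h import *
print(r.sign_off())"
```

```text
the job is handed in; nothing more can be done
None
```

The padlock nearest the robot is now clamped in the smaller fixture, pushed home under the jaw and released. I handed the job in at about 17.5 s, and no verdict was reported.

- **Pressing level:** I pressed the padlock onto the tilted plate clear of the jaw. The plate met its stop at a tool height of 77.8 mm, with a brief peak of about 18–20 N. I eased off before sliding, which took about 5 N.
- **Sliding home:** Force rose to about 11 N when the padlock met the end stop at the expected place, and it would not move further. I then opened the gripper and lifted clear, and the measured force fell back to about zero.

| Last camera check | Measured | Allowed |
|---|---|---|
| Padlock centre across the jaw (fixture x) | about −0.5 mm | −13 to +7 mm |
| Angle to square | 0.3° | 7° |
| Padlock tilt | 0.03 rad | 0.12 rad |
| Padlock centre along the fixture (y) | about +15 mm | +10 to +17 mm |

The +15 mm reading disagrees slightly with the 13 mm that the end-stop contact implies. That is within the camera's roughly 2 mm error, so I trusted the felt stop.

I did not measure the plate angle directly; the 0.03 rad padlock tilt suggests it is within 0.06 rad. The arm's path stayed clear of the mug, tray and screwdriver, but I did not re-measure them at the end.

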